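# Complete the bearing kit and present it to the reader

### The arm

A 6-joint arm with a two-finger parallel gripper is mounted at the origin on a cart in front of the work surface, level with it; the furniture and walls round the work are solid. World frame = base frame: x ahead of the robot, y to its left, z up, the work surface at z = 0. Lengths are in m, angles in rad, forces in N, time in s.
With the tool pointing down it reaches from about 0.375 to 0.9 m from the base axis. Payload 3.1 kg.
Tool frame: the origin (TCP) lies midway between the tips of the shut fingers; the grasp point (between the pads) lies 19 mm behind it; z points along the fingers, x is the direction in which the jaws open and shut, and the axes are right-handed (so a half turn about z gives the same grasp; the last joint's range is limited). The gripper opens to 87 mm and grips with 3 to 60 N. Pads are 19 mm wide; open, the fingers measure 117 mm over their backs; the gripper's body (75 mm by 190 mm) begins 51 mm behind the grasp point.
Start: joints at [-1.387, 0.527, 1.433, -0, 1.181, -0.178], TCP at [0.222, -0.584, 0.223] pointing down, gripper open.
Joint ranges: [-3.08, 3.08], [-0.75, 2.2], [0.22, 2.44], [-1.43, 4.57], [0, 2.65], [-2.85, 2.85]. Speed limits (rad/s): [2.79, 2.79, 3.14, 3.14, 3.14, 3.14].

### API

Orientations are given as [roll, pitch, yaw] about the fixed x, y, z axes, in that order (R = Rz(yaw) Ry(pitch) Rx(roll)).
In Python, from station import observe, get_image, job_done, cut_out gives the robot as it stands.
- The arm moves only by the shell command python3 -m pendant 'ROWS'. ROWS is JSON, a list of rows, each a list of 7 numbers: the finger opening in m, from 0 to 0.087, then the shift along the tool's x, y, z in m, then the turn, a rotation vector about the tool's x, y, z in degrees. A call has 1 to 5 rows; each row shifts and turns the commanded pose from where the row before left it, along the tool's axes as they then stand; what a row does not reach is not made up. A row lasts 1/12 s, in which the tool goes at most 41.7 mm and 7.16 degrees, less where a joint would pass 70% of its speed; a pose out of reach is approached as far as the arm can. A call with a gripper value outside its range is refused whole. The fingers move at their own pace and stop on an object; the grip force is fixed at half the most. Time passes only in rows, so rows that do not move let the fingers close. It gives the time, the measured TCP pose, the force and the opening at its end, in the units of the state.
- observe(): the state, without advancing time (a new reading comes with each control period).
- get_image(name): name is "scene" or "top" or "wrist"; returns a dict with "image" (480x640x3 uint8, blue, green, red), "fx", "fy", "cx", "cy" (pixels), "T" (4x4, takes a point from camera to world coordinates). Camera axes: x right, y down, z forward; pixel columns grow to the right and rows downward; lengths in m; the calibration is good to about 2 mm. The wrist camera is an equidistant fisheye: a pixel r from the principal point sees the ray r / f radians off the axis. A picture is of the moment at which its call begins. There is no depth.
- job_done(): hands the job in, once; it reports no verdict.
Trained networks look in the newest picture that a camera, given by its name, has taken for a name from the list of things; names that differ only in an ending like _2 or _b are one class to them, and where a whole thing is asked for, a point or a joint stands for the part that bears it (a point fixed in the world has none). Each returns a list of dicts, best first, with "p" (0 to 1); they miss things now and then, are a little off and sometimes report something else, mostly with a low value. They report only what shows in the picture. A call takes as long as a camera call.
- cut_out(camera, label): "mask" (480x640 bool, what is visible of it) and "rect" ([left, top, width, height] in pixels, round what is visible of it).
The state is a dict: "clock": time; "qpos": joint angles; "dq": joint speeds; "joint_torque": joint torques, N m; "ee_pos": TCP position; "tcp_rot": TCP orientation; "force": force on the tool from outside, world axes, zero at the start; "wrist_torque": the same for the moment, N m; "opening": finger opening in m.
Only numpy, scipy, OpenCV 4.12 (cv2) and the standard library are available. Lean on these libraries where they do the work, as an engineer would, in place of code of your own. Each camera call takes 0.05 s, during which the arm holds its last target. There are 200 camera calls.

### The job

Take the steel shaft from its V rack and push it down into the two fork clips of the blue kit tray until it sits on the bottom of both and the orange sprung jaws have snapped shut over it. Then pick the tray up by its upright grey handle, without tipping the loose steel ball out of its shallow pocket, and carry it over the reader; finish still holding it there, level and still, its underside about 8 cm above the middle of the reader's dark window, with the ball and the shaft still in place. Leave the drilled block, capsule puck, white clip and marker pen where they are.

Things in the scene. Friction and masses are not known exactly. Their poses are not given: they have to be found in the camera images.
- tray: blue kit tray, 160 mm (x) by 170 mm (y), loose, about 0.42 kg. Origin: centre of its underside at the foot of its four 4 mm feet; z up. Deck top at z = 14 mm, with a 5 mm lip round the edge. Upright grey handle in the middle, x 16 by y 26 mm, top at z = 72 mm. Two fork clips for the shaft at y = -60 mm, ball pocket at y = +50 mm. Yaw up to 0.3 rad either way
- handle_grip (a point): point on the axis of the tray's handle, 56 mm above the tray's origin and 16 mm below the handle's top. The handle is 16 mm thick along the tray's x (grip it across this) and 26 mm wide along the tray's y; its axes are those of the tray
- clip_seat (a point): midway between the two white fork clips: where the centre of the shaft belongs when seated, 44 mm above the tray's origin (30 above the deck), at tray x 0, y -60 mm; shaft along the tray's x, entered straight down. Clips at x +42 and -42 mm, 14 mm long, hinge ears 22; 62 mm clear between them (48 mm at the ears, which lie on the +y side). 1 mm play either side in the saddles
- jaw_far (a joint): orange sprung jaw on the +y side of the clip at tray x = +42 mm (rad): 0 = shut, positive = swung outward, about 0.15 while the shaft passes; a spring shuts it. Its rounded nose overhangs 3 mm of the shaft's path, 5 to 13 mm above clip_seat. Pushing past both jaws takes about 5 to 15 N in all
- jaw_near (a joint): the same jaw of the clip at tray x = -42 mm. On the -y side each clip has a fixed upright prong whose flared lip reaches 21 mm above clip_seat
- shaft: ground steel shaft, 10 mm in diameter, 120 mm long, about 75 g, loose in the rack. Origin: its centre; x along its axis; either end may go either way
- rack: fixed grey rack, 120 mm (x) by 56 mm (y), base 8 mm thick. Origin: centre of its underside. Two V posts at x = +45 and -45 mm (12 mm long in x) carry the shaft level along x, its axis 42 mm above the table; between the posts there is free room down to the base. It may stand on either side of the tray; yaw up to 0.3 rad either way
- ball: loose steel ball, 25 mm in diameter, 64 g, in the tray's pocket; see ball_center for its place
- ball_center (a point): centre of the steel ball
- pocket (a point): place of the ball's centre when it rests in the middle of its pocket. The pocket is a flat round recess 38 mm across and only 3 mm deep, so the ball rolls about 11 mm either way in it and rolls out over the rim if the tray is tipped by about 35 degrees or jerked
- reader: fixed grey box, 120 by 120 mm at its foot, 43 mm high, with a square dark window on top. Origin: centre of its underside. It stands on the side of the tray opposite to the rack
- window (a point): middle of the reader's window, on its upper face, 43.5 mm above the table
- drilled_block: bystander: black drilled block, 27x36x36 mm, on the table near the robot. Origin: centre of its underside
- capsule_puck: bystander: black capsule-shaped puck, 35x71x24 mm, on the table near the robot. Origin: centre of its underside
- white_clip: bystander: white printed clip, 38x64x27 mm, on the table beyond the tray. Origin: centre of its underside
- marker: bystander: marker pen with a blue cap, 135 mm long, 17 mm thick, lying on the table beyond the tray. Origin: centre of its underside

How it is judged:
By the outcome, as a careful person would: the job done as asked, in the order asked, and still so for the second after the job is handed in, while the arm keeps its last pose, push and grip.
It also fails if it takes over 64 s, if anything falls off the work surface, if the arm or the gripper's body presses on something with over 40 N, if the wrist force passes 120 N, or if a joint passes its speed limit or range.

## Working session

There is one attempt and no reset: what is moved stays moved. The work goes in short steps, Python scripts to look and compute and a shell command to move; the robot and the scene stay as the last step left them, time stands still between calls to the robot, and variables do not carry over. Pictures are saved under pics/ and viewed, about 8 in all and at most 12, crops included, and the job is handed in when it is done.

```bash
mkdir -p pics; ls
python3 - <<'E'
from station import *
import cv2,numpy as np
o=observe();print(o)
for c in("top","scene"):
    d=get_image(c);cv2.imwrite(f"pics/{c}0.png",d["image"]);print(c,d["fx"],d["cx"],d["cy"],np.round(d["T"],3).tolist())
    for n in("tray","shaft","rack","reader","ball","handle_grip","jaw_far","jaw_near"):
        for r in cut_out(c,n)[:2]:
            m=r["mask"];ys,xs=np.nonzero(m);print(c,n,round(r["p"],2),r["rect"],m.sum(),round(xs.mean(),1),round(ys.mean(),1))
E
```

```text
pics
{'clock': 0.0, 'qpos': array([-1.38650840e+00,  5.28444279e-01,  1.43389794e+00, -4.99004738e-06,
        1.18138080e+00, -1.78467053e-01]), 'dq': array([-7.25735894e-04,  6.09873274e-04,  5.58952679e-04,  9.28577666e-04,
       -3.19344636e-05, -4.71793398e-04]), 'joint_torque': array([ 5.46308329e-04, -4.40044570e+01, -1.76594371e+01,  6.32212101e-02,
        5.82743017e-02, -1.79556300e-04]), 'ee_pos': array([ 0.22169234, -0.58358436,  0.22158646]), 'tcp_rot': array([-3.14121901e+00,  2.09735696e-03, -1.20803906e+00]), 'force': array([ 0.08582831, -0.26823689, -0.45572768]), 'wrist_torque': array([0.0181331 , 0.0383797 , 0.02350513]), 'opening': 0.08751057071632844}
top 548.4949118107044 330.231873946703 234.77001005043599 [[-0.028, -0.998, 0.061, 0.48], [-1.0, 0.028, 0.001, 0.002], [-0.002, -0.061, -0.998, 1.276], [0.0, 0.0, 0.0, 1.0]]
top tray 0.82 [274.7, 211.3, 83.4, 80.6] 5200 317.7 251.2
top tray 0.44 [175.3, 217.2, 34.2, 52.2] 1060 192.9 245.5
top shaft 0.7 [337.8, 224.4, 2.4, 6.5] 29 337.1 228.7
top shaft 0.51 [182.2, 217.0, 14.1, 56.3] 191 189.0 248.6
top rack 0.88 [
[... 565 characters left out ...]
0] 5301 301.3 273.9
scene tray 0.63 [329.8, 247.2, 10.3, 17.2] 71 333.6 254.8
scene shaft 0.52 [197.3, 186.6, 38.6, 27.0] 239 215.8 201.7
scene shaft 0.15 [180.4, 270.0, 28.7, 27.5] 613 195.7 282.1
scene rack 0.94 [193.4, 188.5, 50.9, 44.2] 975 218.6 213.4
scene reader 0.74 [395.8, 311.4, 102.8, 95.9] 5645 447.2 357.0
scene ball 0.7 [272.4, 247.9, 16.0, 13.6] 115 279.9 255.9
scene handle_grip 0.98 [242.4, 234.0, 114.5, 82.6] 5070 301.6 274.1
scene handle_grip 0.71 [181.7, 268.3, 28.9, 28.1] 593 195.5 282.1
scene jaw_far 0.49 [329.4, 247.2, 10.6, 17.3] 83 333.9 254.8
scene jaw_near 0.74 [238.1, 238.7, 121.7, 77.6] 5126 301.1 274.1
scene jaw_near 0.65 [272.4, 248.2, 15.6, 14.9] 118 280.1 256.4
```

Run:
```python
import cv2
t=cv2.imread("pics/top0.png");s=cv2.imread("pics/scene0.png")
a=cv2.resize(t[190:310,160:500],None,fx=2.35,fy=2.35,interpolation=3)
b=cv2.resize(s[170:410,150:510],(450,300),interpolation=3)
import numpy as np
b=cv2.resize(s[170:410,150:510],(465,310),interpolation=3)
b=cv2.copyMakeBorder(b,0,0,0,a.shape[1]-465,0)
cv2.imwrite("pics/v1.png",np.vstack([a,b]))
```

```text
(no output)
```

View pics/v1.png

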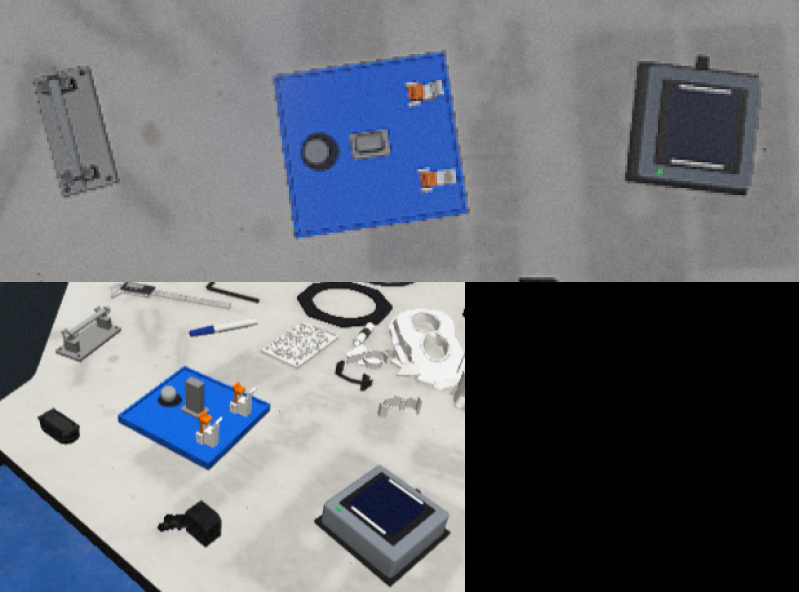

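```bash
cat > h.py <<'E'
from station import *
import cv2,numpy as np
from scipy.spatial.transform import Rotation as R
def back(d,px,z,fish=False):
    "pixels (n,2) -> world points on plane z"
    px=np.atleast_2d(px).astype(float);u=np.c_[(px[:,0]-d["cx"])/d["fx"],(px[:,1]-d["cy"])/d["fy"]]
    if fish:
        t=np.linalg.norm(u,axis=1);k=np.c_[u*(np.sin(t)/np.maximum(t,1e-9))[:,None],np.cos(t)]
    else: k=np.c_[u,np.ones(len(u))]
    T=np.array(d["T"]);k=k@T[:3,:3].T
    return T[:3,3]+k*((z-T[2,3])/k[:,2])[:,None]
def proj(d,P,fish=False):
    T=np.array(d["T"]);c=(np.atleast_2d(P)-T[:3,3])@T[:3,:3]
    r=np.linalg.norm(c[:,:2],axis=1)
    s=(np.arctan2(r,c[:,2])/np.maximum(r,1e-9)) if fish else 1/c[:,2]
    return np.c_[c[:,0]*s*d["fx"]+d["cx"],c[:,1]*s*d["fy"]+d["cy"]]
def rect(d,m,z,fish=False):
    p=back(d,np.argwhere(m)[:,::-1],z,fish)[:,:2]
    (c,s,a)=cv2.minAreaRect((p*1000).astype(np.float32))
    return np.round(np.array(c)/1000,4),np.round(s,1),round(a,1)
def delta(pos,yaw,closing=None):
    "tool-frame shift (mm) and turn (deg) to TCP pos, pointing down, jaw axis x at world yaw"
    o=observe();Rt=R.from_euler("xyz",o["tcp_rot"])
    G=R.from_euler("xyz",[np.pi,0,yaw])
    print("now",np.round(o["ee_pos"],4),np.round(o["tcp_rot"],4),"F",np.round(o["force"],1),"open",round(o["opening"],4),"t",round(o["clock"],2))
    print("shift mm",np.round(1000*Rt.inv().apply(np.array(pos)-o["ee_pos"]),1),"turn deg",np.round((Rt.inv()*G).as_rotvec(degrees=True),2))
E
python3 - <<'E'
from h import *
d=get_image("top")
for n,z in(("tray",.019),("rack",.008),("shaft",.042),("reader",.0),("reader",.043),("ball",.0265)):
    for r in cut_out("top",n)[:2]: print(n,z,round(r["p"],2),r["rect"],rect(d,r["mask"],z))
E
```

```text
tray 0.019 0.56 [273.8, 213.8, 83.5, 76.7] (array([0.5212, 0.0334]), array([159.7, 169.6]), 6.4)
rack 0.008 0.82 [176.6, 215.5, 34.5, 53.5] (array([0.5425, 0.3231]), array([119.7,  56.6]), 13.7)
rack 0.008 0.42 [336.1, 226.2, 5.5, 6.0] (array([ 0.5719, -0.0133]), array([13.9, 11.6]), 88.4)
shaft 0.042 0.76 [179.3, 218.3, 14.7, 55.2] (array([0.5427, 0.3243]), array([115.4,   9.8]), 13.7)
shaft 0.042 0.73 [246.9, 314.4, 33.5, 15.9] (array([0.3644, 0.1548]), array([34.1, 65.7]), 3.2)
reader 0.0 0.92 [428.2, 211.1, 57.6, 61.3] (array([ 0.5333, -0.2873]), array([123.6, 133.1]), 81.5)
reader 0.0 0.24 [275.0, 213.4, 79.6, 78.2] (array([0.5216, 0.0335]), array([164.5, 176.9]), 5.9)
reader 0.043 0.92 [428.2, 211.1, 57.6, 61.3] (array([ 0.5315, -0.2775]), array([119.4, 128.6]), 81.5)
reader 0.043 0.24 [275.0, 213.4, 79.6, 78.2] (array([0.5202, 0.0325]), array([159. , 170.9]), 5.9)
```

Run:
```python
from h import *
delta([.5427,.3240,.16],np.radians(13.7-90))
```

```text
now [ 0.2218 -0.5843  0.2225] [-3.1416e+00  1.0000e-04 -1.2080e+00] F [-0.4  0.2  0.4] open 0.0869 t 1.25
shift mm [-735.3 -622.3   62.6] turn deg [-0.    0.    7.08]
```

```bash
r='[0.087,-0.0300,-0.0254,0,0,0,0]' ; python3 -m pendant '[[0.087,-0.03,-0.0254,0,0,0,0],[0.087,-0.03,-0.0254,0,0,0,0],[0.087,-0.03,-0.0254,0,0,0,0],[0.087,-0.03,-0.0254,0,0,0,0],[0.087,-0.03,-0.0254,0,0,0,0]]'
python3 -m pendant '[[0.087,-0.03,-0.0254,0,0,0,0],[0.087,-0.03,-0.0254,0,0,0,0],[0.087,-0.03,-0.0254,0,0,0,0],[0.087,-0.03,-0.0254,0,0,0,0],[0.087,-0.03,-0.0254,0,0,0,0]]'
python3 -m pendant '[[0.087,-0.03,-0.0254,0,0,0,0],[0.087,-0.03,-0.0254,0,0,0,0],[0.087,-0.03,-0.0254,0,0,0,0],[0.087,-0.03,-0.0254,0,0,0,0],[0.087,-0.03,-0.0254,0,0,0,0]]'
python3 -m pendant '[[0.087,-0.03,-0.0254,0,0,0,0],[0.087,-0.03,-0.0254,0,0,0,0],[0.087,-0.03,-0.0254,0,0,0,0],[0.087,-0.03,-0.0254,0,0,0,0],[0.087,-0.03,-0.0254,0,0,0,0]]'
python3 - <<'E'
from h import *
delta([.5427,.3240,.16],np.radians(13.7-90))
E
```

```text
clock: 1.67
ee_pos: [0.2876, -0.3973, 0.2226]
tcp_rot: [-3.141, -0.0, -1.209]
force: [-0.2, 0.4, -0.1]
opening: 0.0871
clock: 2.08
ee_pos: [0.3532, -0.2121, 0.2228]
tcp_rot: [-3.141, -0.001, -1.209]
force: [0.5, 0.2, -0.1]
opening: 0.0868
clock: 2.5
ee_pos: [0.4188, -0.0265, 0.2229]
tcp_rot: [-3.141, -0.001, -1.208]
force: [1.1, -1.6, -0.5]
opening: 0.0867
clock: 2.92
ee_pos: [0.4842, 0.1591, 0.2228]
tcp_rot: [-3.141, -0.0, -1.207]
force: [1.3, -0.2, -0.3]
opening: 0.0862
now [0.4842 0.1591 0.2228] [-3.1410e+00 -3.0000e-04 -1.2074e+00] F [ 1.3 -0.2 -0.3] open 0.0862 t 2.92
shift mm [-133.4 -113.2   62.9] turn deg [-0.04 -0.02  7.12]
```

```bash
python3 -m pendant '[[0.087,-0.027,-0.0227,0.0126,0,0,0],[0.087,-0.027,-0.0227,0.0126,0,0,0],[0.087,-0.027,-0.0227,0.0126,0,0,0],[0.087,-0.027,-0.0227,0.0126,0,0,0],[0.087,-0.027,-0.0227,0.0126,0,0,7.1]]'
python3 -m pendant '[[0.087,0,0,0,0,0,0]]'
python3 - <<'E'
from h import *
d=get_image("wrist");cv2.imwrite("pics/w1.png",d["image"]);print(d["fx"],d["cx"],d["cy"],np.round(d["T"],3).tolist())
for n,z in(("shaft",.042),("rack",.008)):
    for r in cut_out("wrist",n)[:2]: print(n,z,round(r["p"],2),r["rect"],rect(d,r["mask"],z,True))
delta([.5427,.3240,.023],np.radians(13.7-90))
E
```

```text
clock: 3.33
ee_pos: [0.5423, 0.3253, 0.1589]
tcp_rot: [-3.141, -0.0, -1.333]
force: [1.3, -0.9, -0.3]
opening: 0.0871
clock: 3.42
ee_pos: [0.5429, 0.3288, 0.1568]
tcp_rot: [-3.141, 0.002, -1.332]
force: [-0.2, 0.5, -0.0]
opening: 0.0873
371.64829954431775 315.9494116626163 239.630031880958 [[0.237, -0.926, -0.294, 0.624], [-0.972, -0.226, -0.07, 0.349], [-0.002, 0.302, -0.953, 0.319], [0.0, 0.0, 0.0, 1.0]]
shaft 0.042 0.6 [317.0, 155.0, 12.7, 150.8] (array([0.5435, 0.323 ]), array([121.1,  10.6]), 13.8)
shaft 0.042 0.31 [509.3, 227.0, 129.7, 89.8] (array([0.5696, 0.0526]), array([ 83.5, 198.1]), 1.6)
rack 0.008 0.63 [295.7, 152.4, 64.9, 145.2] (array([0.539 , 0.3226]), array([131.2,  57. ]), 13.0)
now [0.5414 0.3233 0.1591] [ 3.1401e+00 -7.0000e-04 -1.3299e+00] F [-0.2 -0.4 -0.2] open 0.0867 t 3.57
shift mm [ -0.5  -1.6 136.1] turn deg [ 0.08 -0.04  0.1 ]
```

View pics/w1.png

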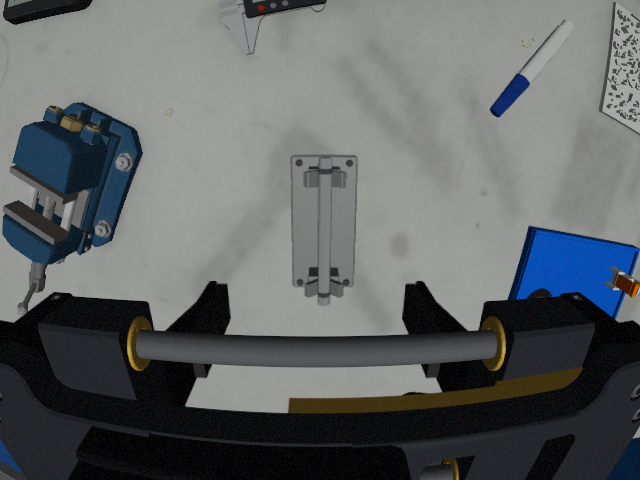

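The shaft (px 318–329, 155–305) lies centred between the fingers, and both cameras agree on (0.543, 0.323). Descending to grasp.

```bash
python3 -m pendant '[[0.06,0,-0.001,0.03,0,0,0],[0.06,0,-0.001,0.03,0,0,0],[0.06,0,0,0.03,0,0,0],[0.06,0,0,0.026,0,0,0],[0.06,0,0,0.02,0,0,0]]'
python3 -m pendant '[[0.06,0,0,0,0,0,0],[0,0,0,0,0,0,0],[0,0,0,0,0,0,0],[0,0,0,0,0,0,0],[0,0,0,0,0,0,0]]'
python3 -m pendant '[[0,0,0,0,0,0,0],[0,0,0,0,0,0,0],[0,0,0,0,0,0,0],[0,0,0,0,0,0,0]]'
```

```text
clock: 3.98
ee_pos: [0.5432, 0.3218, 0.0227]
tcp_rot: [3.14, -0.001, -1.333]
force: [0.4, -0.6, -1.1]
opening: 0.0635
clock: 4.4
ee_pos: [0.5453, 0.3242, 0.0257]
tcp_rot: [-3.138, 0.0, -1.332]
force: [0.0, 0.1, 0.0]
opening: 0.0412
clock: 4.73
ee_pos: [0.544, 0.324, 0.0238]
tcp_rot: [-3.141, 0.0, -1.332]
force: [-0.4, 0.3, -0.4]
opening: 0.0141
```

```bash
python3 -m pendant '[[0,0,0,0,0,0,0],[0,0,0,0,0,0,0],[0,0,0,0,0,0,0],[0,0,0,-0.01,0,0,0],[0,0,0,-0.03,0,0,0]]'
python3 -m pendant '[[0,0,0,-0.04,0,0,0],[0,0,0,-0.04,0,0,0],[0,0,0,-0.03,0,0,0],[0,0,0,0,0,0,0]]'
python3 - <<'E'
from h import *
a=np.radians(6.2);s=np.array([.5212,.0334])+np.array([np.sin(a),-np.cos(a)])*.06
print(s);delta([*s,.16],a-np.pi/2)
E
```

```text
clock: 5.15
ee_pos: [0.5403, 0.323, 0.06]
tcp_rot: [3.132, 0.0, -1.333]
force: [-0.1, 0.4, -0.9]
opening: 0.009
clock: 5.48
ee_pos: [0.5482, 0.3267, 0.1817]
tcp_rot: [-3.126, 0.003, -1.332]
force: [0.4, 1.2, 0.9]
opening: 0.009
[ 0.52767996 -0.02624906]
now [0.5482 0.3267 0.1817] [-3.1264  0.0035 -1.3317] F [0.4 1.2 0.9] open 0.009 t 5.48
shift mm [338.1 103.8  19. ] turn deg [-0.86  0.25  7.5 ]
```

```bash
python3 -m pendant '[[0,0.033,0.01,0,0,0,0],[0,0.033,0.015,0,0,0,0],[0,0.033,0.02,0,0,0,0],[0,0.033,0.02,0,0,0,0],[0,0.033,0.02,0,0,0,0]]'
python3 -m pendant '[[0,0.033,0.02,0,0,0,0],[0,0.033,0.02,0,0,0,0],[0,0.033,0.02,0,0,0,0],[0,0.033,0.02,0,0,0,0],[0,0.03,0.015,0,0,0,7]]'
python3 -m pendant '[[0,0,0,0,0,0,0],[0,0,0,0,0,0,0],[0,0,0,0,0,0,0]]'
python3 - <<'E'
from h import *
d=get_image("wrist");im=d["image"]
for n,z in(("tray",.019),("shaft",.17)):
    for r in cut_out("wrist",n)[:1]: print(n,z,round(r["p"],2),r["rect"],rect(d,r["mask"],z,True))
o=observe();print(o["ee_pos"],o["tcp_rot"])
c=np.array([.5212,.0334]);a=np.radians(6.2);M=np.array([[np.cos(a),-np.sin(a)],[np.sin(a),np.cos(a)]])
for x,y,z in((80,85,19),(-80,85,19),(80,-85,19),(-80,-85,19),(8,13,72),(-8,13,72),(8,-13,72),(-8,-13,72),(49,-60,44),(35,-60,44),(-49,-60,44),(-35,-60,44)):
    p=M@np.array([x,y])/1000+c;u=proj(d,[*p,z/1000],True)[0];cv2.drawMarker(im,tuple(int(round(t)) for t in u),(0,255,255),0,7,1)
np.save("w2.npy",d,allow_pickle=True);cv2.imwrite("pics/w2.png",im)
E
```

```text
clock: 5.9
ee_pos: [0.4991, 0.1429, 0.1733]
tcp_rot: [3.141, 0.001, -1.331]
force: [-0.2, -0.7, -0.0]
opening: 0.0092
clock: 6.32
ee_pos: [0.4446, -0.0372, 0.1733]
tcp_rot: [3.14, 0.001, -1.456]
force: [0.8, -0.9, -0.9]
opening: 0.0091
clock: 6.57
ee_pos: [0.4464, -0.0358, 0.1735]
tcp_rot: [-3.142, 0.001, -1.454]
force: [-0.5, -0.3, -1.4]
opening: 0.0086
tray 0.019 0.88 [152.7, 35.4, 200.0, 186.8] (array([0.5215, 0.0325]), array([161.3, 171.4]), 6.8)
shaft 0.17 0.77 [298.6, 182.7, 30.5, 215.3] (array([ 0.4426, -0.0351]), array([122.4,  12.6]), 6.2)
[ 0.44654952 -0.03498024  0.17346164] [ 3.14150368e+00  5.21229460e-04 -1.45148355e+00]
```

View pics/w2.png

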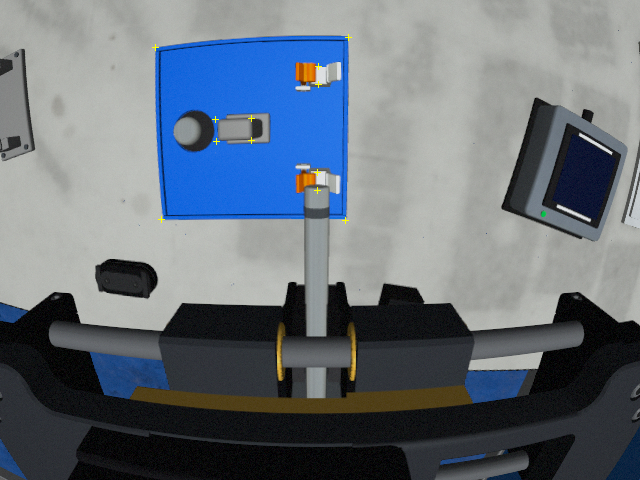

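Run:
```python
from h import *
d=np.load("w2.npy",allow_pickle=True).item();im=cv2.imread("pics/w2.png")
cv2.imwrite("pics/w2c.png",cv2.resize(im[50:225,270:360],None,fx=3.4*1.9,fy=3.4,interpolation=3) if 0 else np.hstack([cv2.resize(im[50:110,280:350],(400,343),interpolation=2),cv2.resize(im[155:215,280:350],(400,343),interpolation=2)]))
# prong / handle / tray measured: shaft axis line at its height
m=cut_out("wrist","shaft")[0]["mask"]
for z in(.190,.1925,.195):print(z,rect(d,m,z,True))
```

```text
0.19 (array([ 0.4531, -0.034 ]), array([107.6,  11.1]), 6.2)
0.1925 (array([ 0.4544, -0.0338]), array([105.8,  10.9]), 6.2)
0.195 (array([ 0.4557, -0.0337]), array([103.9,  10.7]), 6.2)
```

View pics/w2c.png

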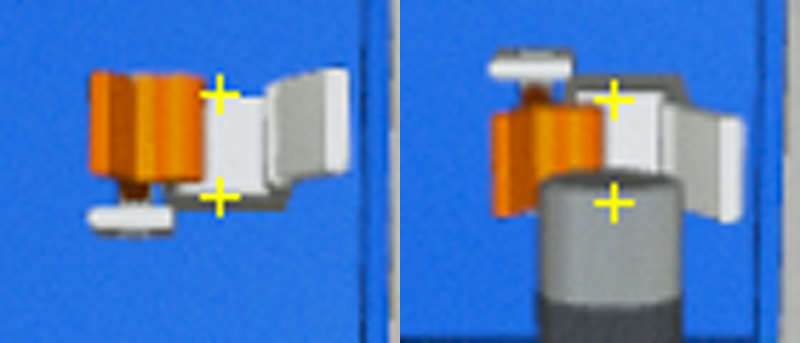

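Run:
```python
from h import *
delta([.5281,-.0272,.075],np.radians(6.5-90))
```

```text
now [ 0.4466 -0.035   0.1735] [ 3.1416e+00  4.0000e-04 -1.4514e+00] F [ 0.4  0.7 -1.5] open 0.0089 t 6.77
shift mm [  2.  -81.9  98.5] turn deg [0.   0.02 0.34]
```

```bash
python3 -m pendant '[[0,0.001,-0.028,0.012,0,0,0],[0,0.001,-0.028,0.02,0,0,0],[0,0,-0.026,0.022,0,0,0.3],[0,0,0,0.022,0,0,0],[0,0,0,0.022,0,0,0]]'
python3 -m pendant '[[0,0,0,0,0,0,0],[0,0,0,0,0,0,0],[0,0,0,0,0,0,0]]'
python3 - <<'E'
from h import *
for i in range(2):
    d=get_image("wrist");delta([.5281,-.0272,.075],np.radians(6.5-90))
cv2.imwrite("pics/w3.png",cv2.resize(d["image"][140:440,180:460],None,fx=2,fy=2,interpolation=2))
t=get_image("scene")["image"];cv2.imwrite("pics/s3.png",cv2.resize(t[200:330,230:370],None,fx=4,fy=4,interpolation=2))
E
```

```text
clock: 7.18
ee_pos: [0.5306, -0.0276, 0.0745]
tcp_rot: [-3.139, -0.001, -1.456]
force: [0.8, 0.2, -0.9]
opening: 0.0087
clock: 7.43
ee_pos: [0.5285, -0.0282, 0.0762]
tcp_rot: [-3.141, -0.0, -1.458]
force: [-0.3, -0.4, -0.9]
opening: 0.0091
now [ 0.5289 -0.0285  0.0768] [-3.1395e+00 -8.0000e-04 -1.4585e+00] F [-0.7 -1.1 -0.7] open 0.0091 t 7.48
shift mm [-1.4  0.7  1.8] turn deg [-0.12 -0.04 -0.07]
now [ 0.529  -0.0288  0.077 ] [-3.1390e+00 -1.0000e-03 -1.4587e+00] F [ 0.3 -0.3 -1.2] open 0.0086 t 7.53
shift mm [-1.6  0.8  2. ] turn deg [-0.15 -0.06 -0.08]
```

View pics/w3.png

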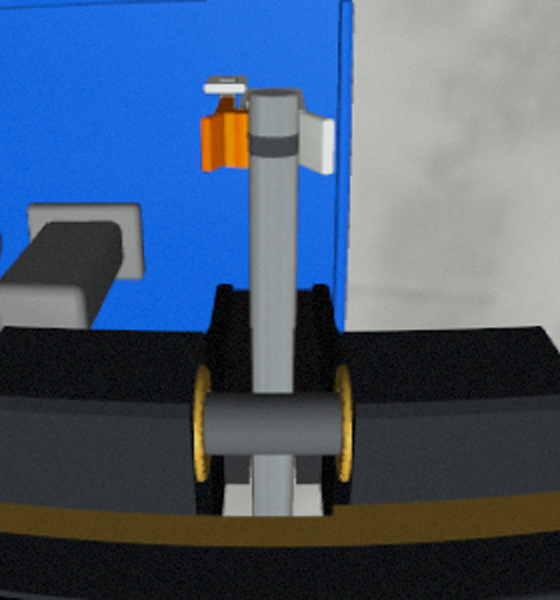

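Shaft end (px 250–297) is lined up between the orange nose and white prong. Pushing down.

```bash
python3 -m pendant '[[0,-0.0005,0,0.01,0,0,0],[0,0,0,0.01,0,0,0],[0,0,0,0.01,0,0,0],[0,0,0,0,0,0,0]]'
python3 -m pendant '[[0,0,0,0.004,0,0,0],[0,0,0,0.004,0,0,0],[0,0,0,0,0,0,0]]'
python3 -m pendant '[[0,0,0,0.004,0,0,0],[0,0,0,0.004,0,0,0],[0,0,0,0,0,0,0]]'
```

```text
clock: 7.92
ee_pos: [0.5264, -0.0281, 0.0434]
tcp_rot: [3.138, 0.002, -1.46]
force: [-0.5, 1.6, -0.3]
opening: 0.0093
clock: 8.17
ee_pos: [0.5291, -0.0293, 0.0373]
tcp_rot: [-3.14, -0.001, -1.459]
force: [1.8, -2.5, -0.3]
opening: 0.0094
clock: 8.42
ee_pos: [0.5278, -0.0283, 0.0288]
tcp_rot: [3.141, 0.0, -1.46]
force: [1.4, -1.8, -2.6]
opening: 0.0086
```

```bash
python3 -m pendant '[[0,0,0,0.003,0,0,0],[0,0,0,0,0,0,0],[0,0,0,0,0,0,0]]'
python3 -m pendant '[[0,0,0,0.002,0,0,0],[0,0,0,0,0,0,0],[0,0,0,0,0,0,0]]'
python3 - <<'E'
from h import *
d=get_image("wrist")
a=cv2.resize(d["image"][140:440,180:460],None,fx=1.4,fy=1.4,interpolation=2)
t=get_image("scene")["image"];b=cv2.resize(t[220:325,235:365],(400,420*400//520),interpolation=2)
b=cv2.copyMakeBorder(b,0,420-b.shape[0],0,0,0)
cv2.imwrite("pics/v4.png",np.hstack([a,b]));delta([.5281,-.0272,.025],np.radians(6.5-90))
E
```

```text
clock: 8.67
ee_pos: [0.5273, -0.0278, 0.0261]
tcp_rot: [3.14, 0.001, -1.459]
force: [-0.6, 0.0, 0.2]
opening: 0.0086
clock: 8.92
ee_pos: [0.5277, -0.0279, 0.0255]
tcp_rot: [3.141, 0.0, -1.459]
force: [-2.5, 0.6, 7.3]
opening: 0.0088
now [ 0.5277 -0.028   0.0255] [ 3.1412e+00  3.0000e-04 -1.4592e+00] F [-2.4 -0.3  6.8] open 0.0089 t 9.02
shift mm [-0.7 -0.5  0.5] turn deg [ 0.02  0.02 -0.11]
```

View pics/v4.png

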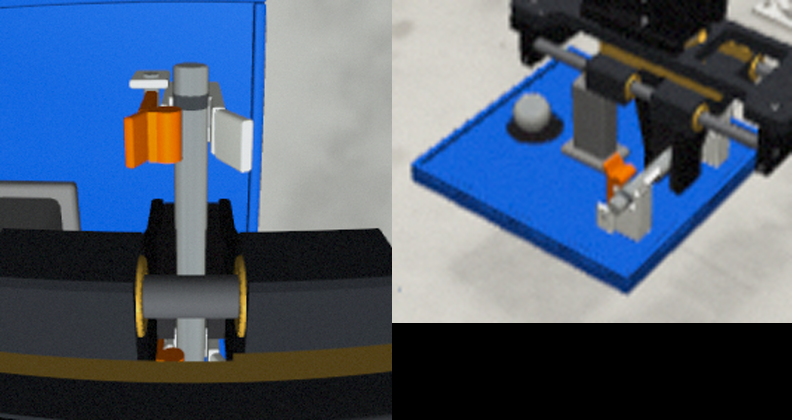

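Far orange nose already overlaps the shaft; 7 N at the expected depth. One firmer push to confirm it is bottomed.

```bash
python3 -m pendant '[[0,0,0,0.002,0,0,0],[0,0,0,0,0,0,0],[0,0,0,0,0,0,0]]'
python3 -m pendant '[[0,0,0,0.002,0,0,0],[0,0,0,0,0,0,0],[0,0,0,0,0,0,0]]'
```

```text
clock: 9.27
ee_pos: [0.5277, -0.028, 0.0253]
tcp_rot: [-3.141, -0.0, -1.459]
force: [-4.1, 1.1, 21.5]
opening: 0.0088
clock: 9.52
ee_pos: [0.5279, -0.028, 0.0245]
tcp_rot: [-3.14, -0.0, -1.459]
force: [-5.1, 1.6, 31.1]
opening: 0.009
```

```bash
python3 -m pendant '[[0,0,0,-0.003,0,0,0],[0,0,0,-0.001,0,0,0],[0.03,0,0,0,0,0,0],[0.03,0,0,0,0,0,0],[0.03,0,0,0,0,0,0]]'
python3 -m pendant '[[0.03,0,0,0,0,0,0],[0.03,0,0,-0.005,0,0,0],[0.03,0,0,-0.02,0,0,0],[0.03,0,0,-0.03,0,0,0],[0.03,0,0,-0.04,0,0,0]]'
python3 - <<'E'
from h import *
delta([.47,.034,.2],np.radians(6.4))
E
```

```text
clock: 9.93
ee_pos: [0.5279, -0.0283, 0.024]
tcp_rot: [3.141, 0.0, -1.459]
force: [-1.0, -0.4, -1.5]
opening: 0.0218
clock: 10.35
ee_pos: [0.526, -0.0279, 0.1184]
tcp_rot: [3.135, 0.003, -1.46]
force: [0.9, -1.0, -0.7]
opening: 0.0302
now [ 0.526  -0.0279  0.1184] [ 3.1353e+00  2.5000e-03 -1.4596e+00] F [ 0.9 -1.  -0.7] open 0.0302 t 10.35
shift mm [-67.9  49.3 -81.1] turn deg [  0.17   0.4  -90.03]
```

```bash
python3 -m pendant '[[0.087,-0.0226,0.0164,-0.027,0,0,0],[0.087,-0.0226,0.0164,-0.027,0,0,0],[0.087,-0.0226,0.0164,-0.027,0,0,0],[0.087,0,0,0,0,0,-7],[0.087,0,0,0,0,0,-7]]'
python3 -m pendant '[[0.087,0,0,0,0,0,-7],[0.087,0,0,0,0,0,-7],[0.087,0,0,0,0,0,-7],[0.087,0,0,0,0,0,-7],[0.087,0,0,0,0,0,-7]]'
python3 -m pendant '[[0.087,0,0,0,0,0,-7],[0.087,0,0,0,0,0,-7],[0.087,0,0,0,0,0,-7],[0.087,0,0,0,0,0,-7],[0.087,0,0,0,0,0,-7]]'
python3 -m pendant '[[0.087,0,0,0,0,0,-6],[0.087,0,0,0,0,0,0],[0.087,0,0,0,0,0,0]]'
python3 - <<'E'
from h import *
d=get_image("wrist");im=d["image"];cv2.imwrite("pics/w5raw.png",im)
for n,z in(("tray",.019),("shaft",.044)):
    for r in cut_out("wrist",n)[:1]: print(n,z,round(r["p"],2),r["rect"],rect(d,r["mask"],z,True))
t=get_image("top")
for n,z in(("tray",.019),("shaft",.044)):
    for r in cut_out("top",n)[:1]: print(n,z,round(r["p"],2),r["rect"],rect(t,r["mask"],z))
s=get_image("scene")["image"];b=cv2.resize(s[220:325,235:365],(520,420),interpolation=2)
cv2.imwrite("pics/s5.png",b);cv2.imwrite("pics/w5.png",im)
delta([.5212,.0332,.037],np.radians(6.4))
E
```

```text
clock: 10.77
ee_pos: [0.4712, 0.0347, 0.2027]
tcp_rot: [-3.138, -0.002, -1.207]
force: [0.3, -0.7, -0.6]
opening: 0.0556
clock: 11.18
ee_pos: [0.4714, 0.0336, 0.2007]
tcp_rot: [3.142, 0.0, -0.598]
force: [0.5, 0.8, -0.1]
opening: 0.0848
clock: 11.6
ee_pos: [0.4714, 0.0336, 0.2006]
tcp_rot: [-3.141, 0.0, 0.013]
force: [-0.6, 0.0, -0.1]
opening: 0.0872
clock: 11.85
ee_pos: [0.4715, 0.0336, 0.2006]
tcp_rot: [-3.141, 0.0, 0.109]
force: [-0.8, 0.1, -0.6]
opening: 0.087
tray 0.019 0.57 [284.8, 132.0, 165.3, 178.7] (array([0.5224, 0.0266]), array([160.7, 183.2]), 6.8)
shaft 0.044 0.57 [303.8, 285.6, 101.9, 7.7] (array([ 0.5159, -0.029 ]), array([94.8, 10.6]), 6.0)
tray 0.019 0.6 [275.1, 211.9, 83.4, 70.6] (array([0.5207, 0.0332]), array([160.5, 170.1]), 7.0)
shaft 0.044 0.68 [339.8, 218.0, 6.4, 34.4] (array([ 0.5533, -0.024 ]), array([66.6,  9.2]), 6.4)
now [0.4716 0.0336 0.2006] [-3.1416 -0.      0.1109] F [-0.8  0.1 -0.1] open 0.0871 t 12.2
shift mm [ 49.2   5.8 163.6] turn deg [-0.   -0.   -0.05]
```

View pics/w5.png

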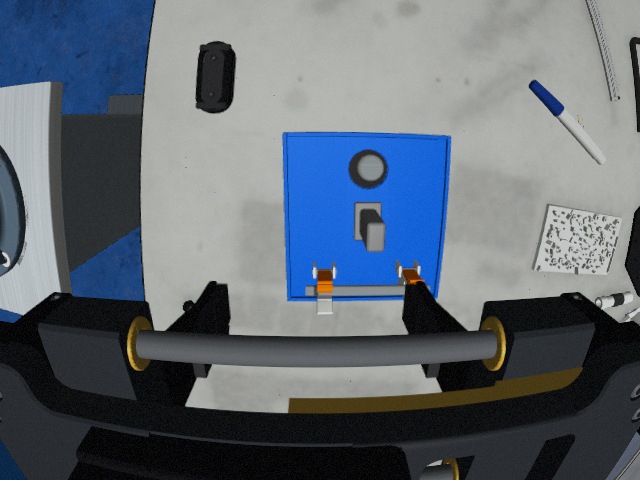

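View pics/s5.png

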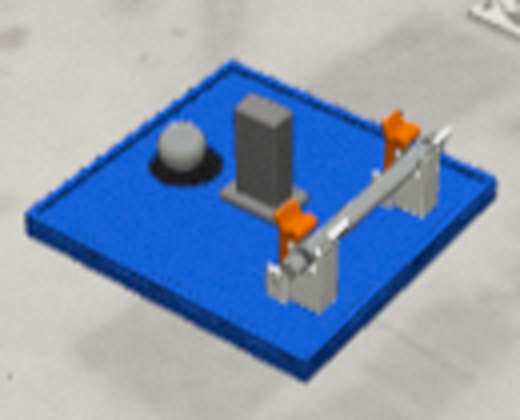

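Shaft is down in both clips with both orange jaws over it, and the ball is in its pocket. Now the handle.

```bash
python3 -m pendant '[[0.06,0.025,0.003,0,0,0,-0.2],[0.06,0.0245,0.003,0.02,0,0,0],[0.06,0,0,0.03,0,0,0],[0.06,0,0,0.03,0,0,0],[0.06,0,0,0,0,0,0]]'
python3 - <<'E'
from h import *
d=get_image("wrist")
delta([.5212,.0332,.037],np.radians(6.6))
p=proj(d,[.5212,.0332,.072],True)[0];print(p)
im=d["image"];cv2.drawMarker(im,tuple(int(t) for t in p),(0,255,255),0,9,1);cv2.imwrite("pics/w6.png",cv2.resize(im[200:440,180:460],None,fx=2,fy=2))
E
```

```text
clock: 12.62
ee_pos: [0.5179, 0.0336, 0.1159]
tcp_rot: [-3.139, 0.011, 0.114]
force: [-1.4, -0.3, 0.0]
opening: 0.0635
now [0.519  0.0335 0.1181] [-3.1396  0.0075  0.1146] F [-0.5  0.7  0.2] open 0.0622 t 12.67
shift mm [ 2.7  0.7 81.1] turn deg [-0.11  0.43 -0.04]
[321.60630823 271.34311205]
```

View pics/w6.png

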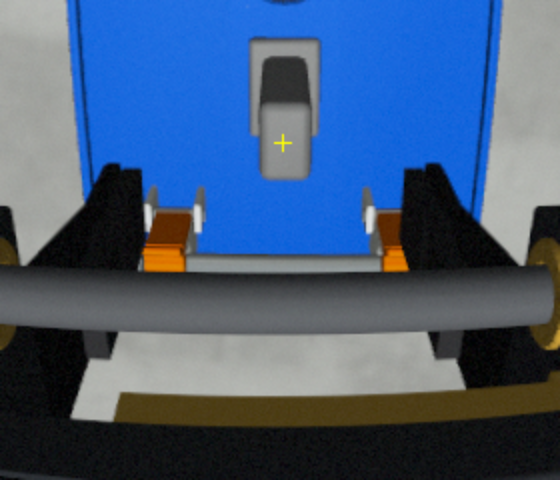

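```bash
python3 -m pendant '[[0.06,0.0005,0.0,0.02,0,0,0],[0.06,0,0,0.02,0,0,0],[0.06,0,0,0.02,0,0,0],[0.06,0,0,0.02,0,0,0],[0.05,0,0,0.0,0,0,0]]'
python3 -m pendant '[[0.05,0,0,0,0,0,0],[0.04,0,0,0,0,0,0],[0,0,0,0,0,0,0],[0,0,0,0,0,0,0],[0,0,0,0,0,0,0]]'
python3 -m pendant '[[0,0,0,0,0,0,0],[0,0,0,0,0,0,0],[0,0,0,0,0,0,0],[0,0,0,0,0,0,0],[0,0,0,0,0,0,0]]'
```

```text
clock: 13.08
ee_pos: [0.521, 0.0333, 0.0396]
tcp_rot: [-3.141, 0.003, 0.115]
force: [-0.8, 0.6, 0.0]
opening: 0.0583
clock: 13.5
ee_pos: [0.5227, 0.0332, 0.0417]
tcp_rot: [3.141, -0.002, 0.115]
force: [0.1, 0.5, 1.3]
opening: 0.0312
clock: 13.92
ee_pos: [0.5216, 0.0332, 0.0408]
tcp_rot: [-3.141, 0.001, 0.115]
force: [-1.8, -0.0, 4.6]
opening: 0.0157
```

```bash
python3 -m pendant '[[0,0,0,-0.001,0,0,0],[0,0,0,-0.002,0,0,0],[0,0,0,-0.003,0,0,0],[0,0,0,-0.004,0,0,0],[0,0,0,-0.005,0,0,0]]'
python3 -m pendant '[[0,0,0,-0.006,0,0,0],[0,0,0,-0.006,0,0,0],[0,0,0,-0.006,0,0,0],[0,0,0,-0.006,0,0,0],[0,0,0,-0.006,0,0,0]]'
python3 -m pendant '[[0,0,0,-0.006,0,0,0],[0,0,0,-0.006,0,0,0],[0,0,0,-0.006,0,0,0],[0,0,0,-0.006,0,0,0],[0,0,0,-0.006,0,0,0]]'
python3 -m pendant '[[0,0,0,-0.006,0,0,0],[0,0,0,-0.006,0,0,0],[0,0,0,-0.006,0,0,0],[0,0,0,-0.006,0,0,0],[0,0,0,-0.006,0,0,0]]'
python3 -m pendant '[[0,0,0,-0.005,0,0,0],[0,0,0,-0.004,0,0,0],[0,0,0,-0.003,0,0,0],[0,0,0,-0.002,0,0,0],[0,0,0,-0.001,0,0,0]]'
python3 - <<'E'
from h import *
s=get_image("scene")["image"];cv2.imwrite("pics/s7.png",cv2.resize(s[120:330,200:420],None,fx=2.5,fy=2.5,interpolation=2))
t=get_image("top")
b=t["image"][:,:,:].copy()
dark=(b.max(2)<60).astype(np.uint8); dark[:,:415]=0;dark[:,500:]=0;dark[:200]=0;dark[280:]=0
n,l,st,ce=cv2.connectedComponentsWithStats(dark);k=1+st[1:,4].argmax();print(st[k],ce[k],rect(t,l==k,.0435))
for r in cut_out("top","window")[:2]:print(r["p"],r["rect"])
for r in cut_out("top","reader")[:1]:print(r["p"],r["rect"],rect(t,r["mask"],.0435))
delta([.532,-.278,.164],np.radians(6.6))
cv2.imwrite("pics/t7.png",b)
E
```

```text
clock: 14.33
ee_pos: [0.5215, 0.0334, 0.0553]
tcp_rot: [-3.141, 0.001, 0.115]
force: [0.0, 0.4, -7.0]
opening: 0.0158
clock: 14.75
ee_pos: [0.522, 0.0332, 0.0864]
tcp_rot: [3.142, -0.0, 0.115]
force: [0.9, 0.4, -6.0]
opening: 0.016
clock: 15.17
ee_pos: [0.5219, 0.0333, 0.1161]
tcp_rot: [-3.142, 0.0, 0.115]
force: [1.1, 0.5, -6.0]
opening: 0.0157
clock: 15.58
ee_pos: [0.5219, 0.0333, 0.1461]
tcp_rot: [-3.142, 0.0, 0.115]
force: [-0.1, -0.5, -6.0]
opening: 0.016
clock: 16.0
ee_pos: [0.522, 0.0332, 0.1608]
tcp_rot: [3.142, -0.0, 0.115]
force: [0.5, 0.4, -7.1]
opening: 0.0153
[426 217  51  56 244] [438.71311475 253.35655738] (array([ 0.5264, -0.2737]), array([113.1, 113.7]), 81.5)
0.65 [428.9, 215.4, 56.2, 55.8]
0.69 [426.8, 213.4, 55.8, 58.1] (array([ 0.5324, -0.2764]), array([120.8, 127. ]), 81.1)
now [0.5218 0.0333 0.1603] [-3.1414e+00  6.0000e-04  1.1500e-01] F [ 0.1 -0.9 -6.7] open 0.0157 t 16.2
shift mm [-25.5 310.4  -3.7] turn deg [-0.01  0.04 -0.01]
```

View pics/s7.png

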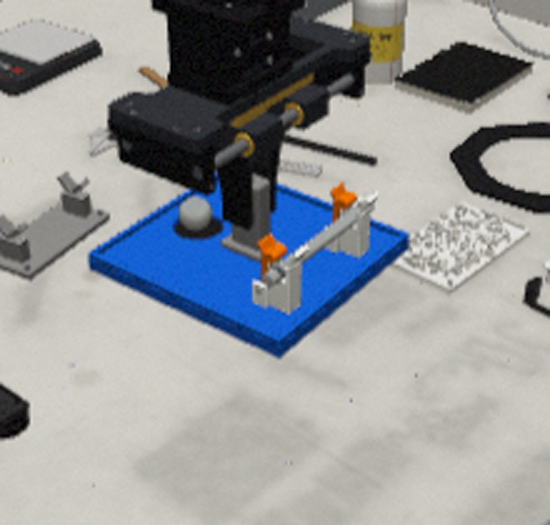

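Run:
```python
from h import *
t=get_image("top");b=t["image"].astype(int)
m=(b[:,:,0]-b[:,:,2]>15)&(b.max(2)<90);m[:,:415]=0;m[:,500:]=0;m[:200]=0;m[280:]=0
m=cv2.morphologyEx(m.astype(np.uint8),cv2.MORPH_OPEN,np.ones((3,3)));ys,xs=np.nonzero(m);print(m.sum(),xs.mean(),ys.mean(),rect(t,m>0,.0435),back(t,[457.9,243.2],.0435))
s=get_image("scene");r=cut_out("scene","reader")[0];b=s["image"].astype(int)
m=r["mask"]&(b[:,:,0]-b[:,:,2]>15)&(b.max(2)<100);m=cv2.morphologyEx(m.astype(np.uint8),cv2.MORPH_OPEN,np.ones((3,3)));print(r["p"],rect(s,m>0,.0435))
```

```text
187 451.7700534759358 244.89839572192514 (array([ 0.5296, -0.2764]), array([48.7, 63.7]), 81.7) [[ 0.52866863 -0.28362746  0.0435    ]]
0.68 (array([ 0.5279, -0.2867]), array([66.4, 66. ]), 81.0)
```

```bash
python3 -m pendant '[[0,0,0.001,0,0,0,0],[0,0,0.003,0,0,0,0],[0,0,0.005,0,0,0,0],[0,0,0.007,0,0,0,0],[0,-0.0005,0.009,-0.0005,0,0,0]]'
python3 -m pendant '[[0,-0.001,0.011,-0.0005,0,0,0],[0,-0.0015,0.0122,-0.0005,0,0,0],[0,-0.0015,0.0122,-0.0005,0,0,0],[0,-0.0015,0.0122,-0.0005,0,0,0],[0,-0.0015,0.0122,-0.0005,0,0,0]]'
python3 -m pendant '[[0,-0.0015,0.0122,0,0,0,0],[0,-0.0015,0.0122,0,0,0,0],[0,-0.0015,0.0122,0,0,0,0],[0,-0.0015,0.0122,0,0,0,0],[0,-0.0015,0.0122,0,0,0,0]]'
python3 -m pendant '[[0,-0.0015,0.0122,0,0,0,0],[0,-0.0015,0.0122,0,0,0,0],[0,-0.0015,0.0122,0,0,0,0],[0,-0.0015,0.0122,0,0,0,0],[0,-0.0015,0.0122,0,0,0,0]]'
python3 -m pendant '[[0,-0.0015,0.0122,0,0,0,0],[0,-0.0015,0.0122,0,0,0,0],[0,-0.0015,0.0122,0,0,0,0],[0,-0.0015,0.0122,0,0,0,0],[0,-0.0015,0.0122,0,0,0,0]]'
python3 -m pendant '[[0,-0.001,0.0115,0,0,0,0],[0,-0.0005,0.011,0,0,0,0],[0,0,0.009,0,0,0,0],[0,0,0.007,0,0,0,0],[0,0,0.005,0,0,0,0]]'
python3 -m pendant '[[0,0,0.003,0,0,0,0],[0,0,0.001,0,0,0,0],[0,0,0,0,0,0,0],[0,0,0,0,0,0,0],[0,0,0,0,0,0,0]]'
python3 - <<'E'
from h import *
delta([.528,-.285,.164],np.radians(6.6))
s=get_image("scene");im=s["image"];cv2.imwrite("pics/s8.png",im)
for r in cut_out("scene","ball")[:1]:print("ball",r["p"],r["rect"])
w=get_image("wrist")["image"]
cv2.imwrite("pics/v8.png",np.vstack([cv2.resize(im[150:460,300:640],(440,400),interpolation=2)[:,:],]) if 0 else np.hstack([cv2.resize(im[150:460,330:640],(400,400),interpolation=2),cv2.resize(w[80:400,160:480],(400,400))]))
E
```

```text
clock: 16.77
ee_pos: [0.5244, 0.0078, 0.161]
tcp_rot: [3.142, 0.0, 0.115]
force: [0.5, 0.0, -5.9]
opening: 0.0155
clock: 17.18
ee_pos: [0.5242, -0.0535, 0.1636]
tcp_rot: [3.141, -0.0, 0.114]
force: [-0.1, -0.2, -7.2]
opening: 0.0157
clock: 17.6
ee_pos: [0.5237, -0.1145, 0.1635]
tcp_rot: [-3.141, 0.0, 0.115]
force: [0.6, 0.6, -6.8]
opening: 0.0159
clock: 18.02
ee_pos: [0.5233, -0.176, 0.1635]
tcp_rot: [-3.142, 0.0, 0.115]
force: [-0.5, -0.1, -6.9]
opening: 0.0157
clock: 18.43
ee_pos: [0.5229, -0.2374, 0.1635]
tcp_rot: [-3.142, 0.0, 0.115]
force: [0.5, -0.3, -6.8]
opening: 0.0159
clock: 18.85
ee_pos: [0.5266, -0.2806, 0.1635]
tcp_rot: [3.141, -0.0, 0.115]
force: [-0.2, -0.2, -7.2]
opening: 0.0158
clock: 19.27
ee_pos: [0.5267, -0.2829, 0.1635]
tcp_rot: [-3.141, 0.0, 0.116]
force: [0.2, 1.1, -7.1]
opening: 0.0154
now [ 0.5267 -0.2829  0.1635] [-3.141e+00  3.000e-04  1.155e-01] F [ 0.2  1.1 -7.1] open 0.0154 t 19.27
shift mm [ 1.   2.2 -0.5] turn deg [-0.03  0.02  0.02]
ball 0.45 [418.9, 270.0, 18.2, 19.8]
```

View pics/v8.png

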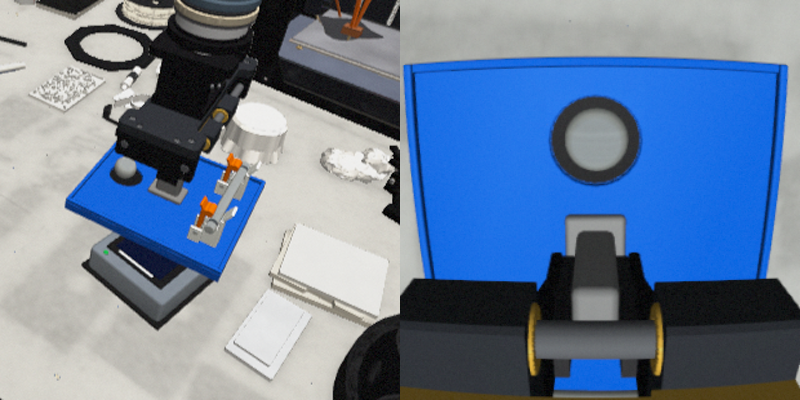

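Ball in pocket (596,140), shaft under both jaws, tray level over the reader. A small trim, a settle, then hand in.

```bash
python3 -m pendant '[[0,0.0005,0.001,-0.0005,0,0,0],[0,0.0005,0.001,0,0,0,0],[0,0,0,0,0,0,0],[0,0,0,0,0,0,0],[0,0,0,0,0,0,0]]'
python3 -m pendant '[[0,0,0,0,0,0,0],[0,0,0,0,0,0,0],[0,0,0,0,0,0,0],[0,0,0,0,0,0,0],[0,0,0,0,0,0,0]]'
python3 - <<'E'
from h import *
d=get_image("wrist");r=cut_out("wrist","ball")
o=observe();print("dq",np.abs(o["dq"]).max(),r[0]["p"] if r else None,rect(d,r[0]["mask"],.1495,True) if r else None)
delta([.528,-.285,.164],np.radians(6.6));print(job_done())
E
```

```text
clock: 19.83
ee_pos: [0.528, -0.2855, 0.164]
tcp_rot: [-3.141, 0.0, 0.115]
force: [-0.9, 0.2, -6.4]
opening: 0.0158
clock: 20.25
ee_pos: [0.5281, -0.2854, 0.164]
tcp_rot: [-3.142, -0.0, 0.115]
force: [-1.2, -0.2, -7.5]
opening: 0.0155
dq 0.0018831852863471145 0.58 (array([ 0.5226, -0.2334]), array([24.7, 24.6]), 6.6)
now [ 0.5281 -0.2854  0.1641] [ 3.1416 -0.      0.115 ] F [ 0.3 -0.2 -6. ] open 0.0163 t 20.35
shift mm [-0.  -0.4  0.1] turn deg [ 0.   -0.   -0.01]
the job is handed in; nothing more can be done
None
```

I pressed the shaft into both fork clips and carried the tray by its handle to the reader, then handed the job in at 20.4 s with the arm still holding it there.

- **Shaft:** It bottomed at the expected depth, where the force rose to 31 N with under 1 mm of further travel. The pictures afterwards showed both orange jaws closed over it. I checked this by eye only; the jaw angles were not measured.
- **Tray position:** At hand-in it was level and still. The tray centre was within about 1 mm of my aim point, (0.528, −0.285). The underside is about 80 mm above the window, worked out from the gripper height and assuming no slip; the finger opening held steady at about 16 mm.
- **Ball:** It was in its pocket, about 2 mm from the middle.
- **Other objects:** I never went near the drilled block, capsule puck, white clip or marker pen, but I did not check their positions at the end.

**Disagreements:**
- The cameras put the window centre up to 1 cm apart in y. The top camera gave −0.276 from a partial mask, or −0.284 read off the picture by eye, and the scene camera gave −0.287. I used −0.285.
- I gripped the handle about 4 mm higher than planned.

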